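Press the mirror mount's corner to its mark

ROBOT

A 6-joint arm with a two-finger parallel gripper is mounted at the origin on the work surface. World frame = base frame: x ahead of the robot, y to its left, z up, the work surface at z = 0. Lengths are in m, angles in rad, forces in N, time in s.
With the tool pointing down it reaches from about 0.4 to 0.925 m from the base axis. Payload 12.5 kg.
Tool frame: the origin (TCP) lies between the finger pads; the fingertips stand 25 mm ahead of it and the grasp point (between the pads) lies 6 mm ahead of it; x points along the fingers, z is the direction in which the jaws open and shut, and the axes are right-handed (so a half turn about x gives the same grasp; the last joint's range is limited). The gripper opens to 95 mm and grips with 3 to 60 N. Pads are 20 mm wide; open, the fingers measure 119 mm over their backs; the gripper's body (75 mm by 180 mm) begins 59 mm behind the grasp point.
Start: joints at [-1.357, 0.491, 1.559, -0, 1.092, -0.106], TCP at [0.197, -0.593, 0.24] pointing down, gripper open.
Joint ranges: [-3.1, 3.1], [-0.84, 2.19], [0.05, 2.79], [-1.13, 4.28], [0.06, 2.93], [-2.69, 2.69]. Speed limits (rad/s): [2.22, 2.22, 2.79, 3.14, 3.14, 3.14].

INTERFACE

Orientations are given as a rotation vector (axis times angle).
In Python, from station import env gives the robot as it stands. Calls block until the motion is done:
- env.move_ptp(position, orientation): joint-space move of the TCP to a pose.
- env.move_l(position, frame=None, max_speed=0.15): straight line of the TCP; frame=None keeps the orientation; max_speed is the mean speed in m/s.
- env.goto_joints(angles): joint-space move.
- env.let_go() and env.close(): open the fingers fully, or close them until they stop; the grip force is fixed at half the most.
- env.dwell(seconds).
- env.solve_ik(position, orientation): joint angles nearest the present ones, or None.
- env.read_state(): the state.
- env.capture(name): name is "side" or "top" or "wrist"; returns the picture (400x640x3 uint8, red, green, blue); there is no depth.
- env.calibration(name): a dict with "mtx" (3x3 intrinsics, pixels), "R" (3x3) and "t" (3): a world point X has camera coordinates R X + t; the wrist camera has in their place "tool_from_camera" (4x4, takes a point from camera to tool coordinates, whose origin is the TCP and whose axes are the tool frame's). Camera axes: x right, y down, z forward; pixel columns grow to the right and rows downward; lengths in m; the calibration is good to about 2 mm. The wrist camera is an equidistant fisheye: a pixel r from the principal point sees the ray r / f radians off the axis. A picture is of the moment at which its call begins: read the wrist's pose just before it. calibration takes no time and is no camera call.
A pose or a line that the arm cannot do raises env.PlanningError and nothing moves.
- env.finish_job(): hands the job in, once; it reports no verdict.
The state is a dict: "t": time; "joint_positions": joint angles; "joint_velocities": joint speeds; "joint_efforts": joint torques, N m; "tcp_pos": TCP position; "tool_rot": TCP orientation; "force": force on the tool from outside, world axes, zero at the start; "moment": the same for the moment, N m; "gripper_width": finger opening in m.
Only numpy, scipy, OpenCV 4.12 (cv2) and the standard library are available. Lean on these libraries where they do the work, as an engineer would, in place of code of your own. Each camera call takes 0.05 s, during which the arm holds its last target. There are 200 camera calls.

TASK

Check the spring travel of the mirror mount with the blue pad: with the fingertips, press the blue pad straight down from above until the mount's yellow pointer is level with the pink mark on its scale, without pushing it well past the mark, keep it there for about a second, then let go so that the plate springs back up. Do not touch the mirror glass, do not move the pink mark, and leave the green mount and everything else on the bench where it is; nothing is to be gripped or lifted.

Things in the scene. Friction and masses are not known exactly. Their poses are not given: they have to be found in the camera images.
- blue_mount: Mirror mount with the blue pad, screwed to the bench, turned up to 0.45 rad. Origin: centre of its base's underside, z up. A square tilt plate set cornerwise over a like base; blue pad, pointer and scale follow one another along this body's +y. The white scale is 4 mm thick, lies 108 to 140 mm from the origin along +y and stands up to 78 mm above the bench.
- blue_pad_top (a point): The pad to press: round, blue, 28 mm across, 4 mm thick, fixed on the plate's corner. This point is the centre of its top face, 62 mm from the hinge line along the mount's +y and 69 mm above the bench at rest. The pad starts to give at about 2 N and needs about 10 N where the pointer is 26 mm down. It tilts with the plate.
- blue_pointer (a point): Tip of the yellow pointer on the blue mount's plate, 105 mm from the hinge line along the mount's +y, 60 mm above the bench at rest. It goes down about 1.7 times as far as the pad.
- blue_mark (a point): Tip of the pink mark on the blue mount's white scale, 2 mm beyond the pointer's tip: the height that the pointer must reach. The mark is 3 mm thick, 12 to 26 mm below the pointer's rest height, and stiff to move.
- blue_plate (a joint): Tilt of the blue mount's aluminium plate (120 mm square, 10 mm thick) about a level hinge along the mount's x axis, through its origin, 60 mm above the bench. Radians: 0 at rest (level), grows as the blue pad is pressed down, stop at 0.42. A spring brings it back to 0.
- blue_mirror (a point): Round mirror glass in the blue mount's plate, 68 mm across, facing up; its edge is 34 mm from the pad's centre. Not to be touched. This point: centre of the glass.
- green_mount: A second mount of the same make, with a green pad and its own scale and mark. The two may stand either way round. Not to be used.
- green_plate (a joint): Tilt of the green mount's plate, rad: 0 at rest.
- green_mirror (a point): Centre of the mirror glass of the green mount, 68 mm across. Not to be touched.
- tube_rack: Bystander: white tube rack, 50 x 150 x 70 mm, with four coloured tubes with blue caps fixed in it. Leave it alone.
- dish: Bystander: closed clear petri dish, 60 mm across, 15 mm high. Leave it alone.
- lens_bottle: Bystander: small bottle with blue cap, 40 mm across, 85 mm high. Leave it alone.
- vial_a: Bystander: amber vial with white cap, 22 mm across, 48 mm high, standing close to a mount. Leave it alone.
- vial_b: Bystander: amber vial with black cap, 22 mm across, 48 mm high, standing close to a mount. Leave it alone.
- driver: Bystander: screwdriver lying flat, 150 mm long. Leave it alone.
- tip_box: Bystander: blue pipette-tip box with pale lid, 87 x 122 x 60 mm. Leave it alone.
There are look-alikes about, which are no part of the job. What is shaped like the blue_mount but orange, purple or red is not meant.

How it is judged:
By the outcome, as a careful person would: the job done as asked, in the order asked, and still so for the second after the job is handed in, with the robot touching nothing.
It also fails if it takes over 40 s, if anything falls off the work surface, if the arm or the gripper's body presses on something with over 40 N, if the wrist force passes 120 N, or if a joint passes its speed limit or range.

## Working session

There is one attempt and no reset: what is moved stays moved. The work goes in short steps, each a Python script; the robot and the scene stay as the last script left them, time stands still between calls to the robot, and variables do not carry over. Pictures are saved under pics/ and viewed, about 8 in all and at most 12, crops included, and the job is handed in when it is done.

```bash
mkdir -p pics; ls; python3 - <<'E'
from station import env
import cv2,numpy as np
np.set_printoptions(precision=4,suppress=True)
for n in("top","side"):
    im=env.capture(n); cv2.imwrite(f"pics/{n}0.png",im[:,:,::-1]); c=env.calibration(n); print(n,c)
print(env.calibration("wrist"))
s=env.read_state();print(s)
E
```

```text
pics
top {'mtx': array([[419.0187,   0.    , 328.955 ],
       [  0.    , 419.0187, 194.7381],
       [  0.    ,   0.    ,   1.    ]]), 'R': array([[-0.021 , -0.9997,  0.0135],
       [-0.9847,  0.0183, -0.1732],
       [ 0.1729, -0.0169, -0.9848]]), 't': array([0.066 , 0.5379, 1.1497])}
side {'mtx': array([[459.9148,   0.    , 318.6942],
       [  0.    , 459.9148, 199.6043],
       [  0.    ,   0.    ,   1.    ]]), 'R': array([[-0.7815, -0.6239,  0.0048],
       [-0.3439,  0.4243, -0.8377],
       [ 0.5206, -0.6563, -0.5461]]), 't': array([0.4591, 0.2301, 0.9812])}
{'mtx': array([[309.7069,   0.    , 316.7988],
       [  0.    , 309.7069, 200.6259],
       [  0.    ,   0.    ,   1.    ]]), 'tool_from_camera': array([[ 0.001 , -0.2882,  0.9576, -0.1438],
       [-0.0001, -0.9576, -0.2882,  0.0827],
       [ 1.    ,  0.0002, -0.001 , -0.0005],
       [ 0.    ,  0.    ,  0.    ,  1.    ]])}
{'t': 0.1, 'joint_positions': array([-1.3566,  0.4915,  1.5594,  0.    ,  1.0917, -0.1056]), 'joint_velocities': array([ 0.0001, -0.001 , -0.0016, -0.0011, -0.0003, -0.0005]), 'joint_efforts': array([  0.0018, -61.3622, -25.8606,   0.0693,   0.047 ,  -0.0001]), 'tcp_pos': array([ 0.1965, -0.5931,  0.2391]), 'tool_rot': array([ 0.9711,  1.3444, -0.97  ]), 'force': array([ 0.5946,  0.7106, -0.508 ]), 'moment': array([-0.0078,  0.0062, -0.0123]), 'gripper_width': 0.0950282470503025}
```

View pics/top0.png

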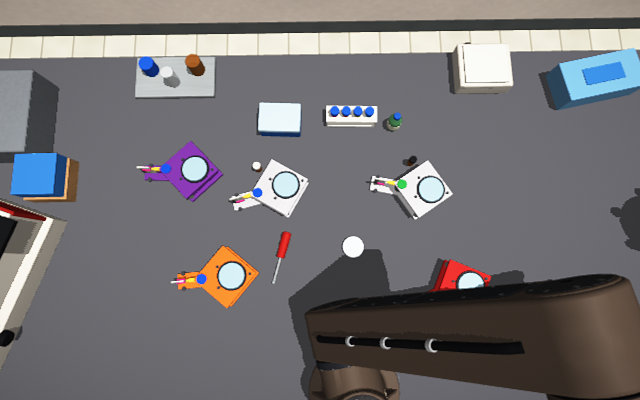

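View pics/side0.png

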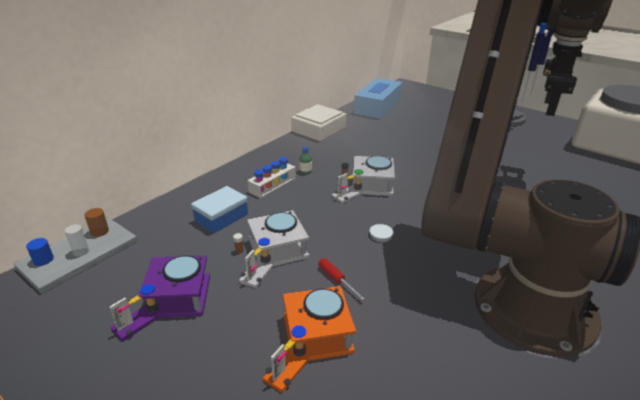

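Candidates for "blue pad on a mount" (top image): purple mount (166,169), orange mount (201,279), grey mount (257,192). The green-pad grey mount is at (402,184), and there is a red mount at (465,280). By the description I take the grey one at (257,192). Next I triangulate it from both views and take a close crop.

```bash
cat > h.py <<'E'
import cv2,numpy as np
from scipy.spatial.transform import Rotation as Rot
np.set_printoptions(precision=4,suppress=True)
def ray(cal,uv,st=None):
    "world origin and direction of a pixel's ray (st: state, for the wrist)"
    K=cal["mtx"]; a=np.array([(uv[0]-K[0,2])/K[0,0],(uv[1]-K[1,2])/K[1,1]])
    if "R" in cal:
        d=cal["R"].T@[*a,1]; return -cal["R"].T@cal["t"],d/np.linalg.norm(d)
    r=np.linalg.norm(a); T=cal["tool_from_camera"]; W=Rot.from_rotvec(st["tool_rot"]).as_matrix()
    d=np.r_[a/max(r,1e-9)*np.sin(r),np.cos(r)]
    return W@T[:3,3]+st["tcp_pos"],W@T[:3,:3]@d
def plane(o,d,z): return o+d*(z-o[2])/d[2]
def meet(rays):
    "least-squares point of several rays, and the distances to it"
    P=[np.eye(3)-np.outer(d,d) for o,d in rays]
    x=np.linalg.solve(sum(P),sum(p@o for p,(o,d) in zip(P,rays)))
    return x,[np.linalg.norm(p@(x-o)) for p,(o,d) in zip(P,rays)]
HSV=dict(blue=((110,120,70),(125,255,255)),pink=((150,90,120),(175,255,255)),yellow=((22,140,120),(33,255,255)),glass=((85,25,120),(105,140,255)))
def blobs(im,col,roi,amin=3):
    x0,y0,x1,y1=roi; h=cv2.cvtColor(np.ascontiguousarray(im[y0:y1,x0:x1]),cv2.COLOR_RGB2HSV)
    m=cv2.inRange(h,*map(np.array,HSV[col])); n,l,s,c=cv2.connectedComponentsWithStats(m)
    return [(c[i]+[x0,y0],s[i,:4]+[x0,y0,0,0],s[i,4]) for i in range(1,n) if s[i,4]>=amin],(l>0)
E
python3 - <<'E'
from h import *
T=cv2.imread("pics/top0.png"); S=cv2.imread("pics/side0.png")
import json
from station import env
ct,cs=env.calibration("top"),env.calibration("side")
rois=dict(t=(222,150,315,222),s=(232,205,312,290))
for c in HSV:
    print(c,"top",blobs(T[:,:,::-1],c,rois["t"])[0],"side",blobs(S[:,:,::-1],c,rois["s"])[0])
a=cv2.resize(T[140:230,215:325],None,fx=4,fy=4,interpolation=2); b=cv2.resize(S[200:290,230:320],None,fx=4,fy=4,interpolation=2)
cv2.imwrite("pics/crop1.png",np.hstack([a,b]))
for n,tp in(("pad",(257,192)),("mirror",(286,184))):
    print(n,plane(*ray(ct,tp),.069))
E
```

```text
blue top [(array([256.9, 192. ]), array([252, 188,  10,   9]), np.int32(70))] side [(array([242.5, 206. ]), array([241, 205,   4,   3]), np.int32(4)), (array([237.    , 218.6667]), array([236, 218,   3,   2]), np.int32(3)), (array([263.8615, 241.1692]), array([259, 238,  11,   7]), np.int32(65))]
pink top [(array([239.75, 200.65]), array([236, 199,   9,   4]), np.int32(20))] side [(array([253.24, 267.32]), array([251, 264,   6,   8]), np.int32(25))]
yellow top [(array([246.8947, 195.7895]), array([244, 194,   7,   4]), np.int32(19))] side [(array([257.6207, 251.    ]), array([255, 248,   7,   7]), np.int32(29))]
glass top [(array([285.2335, 184.2645]), array([273, 172,  25,  25]), np.int32(484))] side [(array([233.5833, 205.8333]), array([232, 205,   5,   3]), np.int32(12)), (array([280.4974, 220.7308]), array([267, 212,  28,  18]), np.int32(390))]
pad [0.5467 0.2568 0.069 ]
mirror [0.5681 0.1757 0.069 ]
```

View pics/crop1.png

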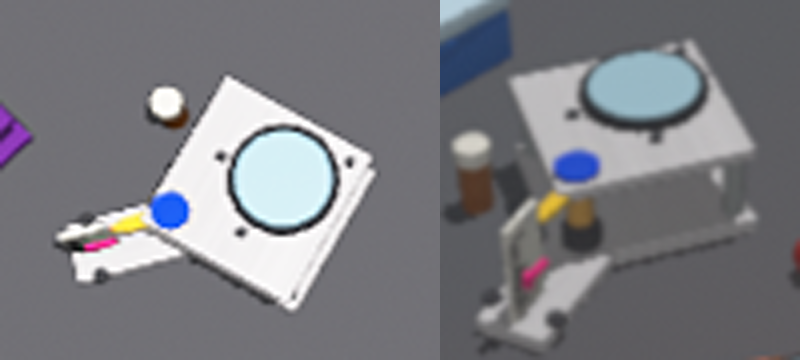

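Crop check: on the left, the grey/white mount with blue pad at top (257,192), yellow pointer (247,196) and pink mark (240,201). On the right, the side view with pad (264,241) and mark (253,267). Choice confirmed. Now an oblique wrist look from the robot side.

```bash
cat >> h.py <<'E'
def orient(phi,tilt,sgn=1):
    "tool x down tilted by tilt towards mount +x, camera on the mount's -x side"
    mx=np.array([np.cos(phi),np.sin(phi),0]); my=np.array([-np.sin(phi),np.cos(phi),0])
    x=np.sin(tilt)*mx-np.cos(tilt)*np.array([0,0,1]); z=my
    return np.c_[x,np.cross(z,x),z]
E
python3 - <<'E'
from h import *
from station import env
ct,cs=env.calibration("top"),env.calibration("side")
P={n:meet([ray(ct,a),ray(cs,b)]) for n,a,b in(("pad",(256.9,192),(263.9,241.2)),("glass",(285.2,184.3),(280.5,220.7)),("mark",(239.75,200.65),(253.2,267.3)),("yel",(246.9,195.8),(257.6,251)))}
for k,v in P.items(): print(k,*v)
d=P["pad"][0]-P["glass"][0]; phi=np.arctan2(-d[0],d[1]); print("phi",phi)
pt=P["yel"][0]
for tilt in(.4,.6,.8,1.0):
  for dist in(.12,.16):
    for off in(-.04,.05):
      W=orient(phi,tilt); tcp=pt-dist*W[:,0]-.03*W[:,1]+off*W[:,2]
      q=env.solve_ik(tcp,Rot.from_matrix(W).as_rotvec()); print(tilt,dist,off,tcp,q)
E
```

```text
pad [0.5462 0.2568 0.0663] [np.float64(0.0012281275762936362), np.float64(0.0012281275762937272)]
glass [0.5663 0.1774 0.0709] [np.float64(0.0006883815485349565), np.float64(0.000688381548534972)]
mark [0.5284 0.3111 0.0339] [np.float64(0.0005858593830241599), np.float64(0.0005858593830241828)]
yel [0.5374 0.286  0.0603] [np.float64(0.0007435861442192753), np.float64(0.0007435861442194067)]
phi 0.24781862687511222
0.4 0.12 -0.04 [0.5287 0.2425 0.1825] [ 0.3302  0.4025  1.9755 -0.0896  0.3661 -1.4112]
0.4 0.12 0.05 [0.5066 0.3297 0.1825] [ 0.509   0.4351  1.9127 -0.2505  0.4177 -1.0996]
0.4 0.16 -0.04 [0.5136 0.2387 0.2194] [ 0.3329  0.3283  1.9697 -0.0768  0.4461 -1.4231]
0.4 0.16 0.05 [0.4915 0.3259 0.2194] [ 0.5171  0.365   1.907  -0.2208  0.4928 -1.1266]
0.6 0.12 -0.04 [0.5055 0.2366 0.1763] None
0.6 0.12 0.05 [0.4834 0.3239 0.1763] None
0.6 0.16 -0.04 [0.4836 0.2311 0.2093] [ 0.3489  0.2911  2.1663 -0.5835  0.1036 -0.9062]
0.6 0.16 0.05 [0.4615 0.3183 0.2093] [ 0.5634  0.3311  2.0954 -0.9111  0.2237 -0.4088]
0.8 0.12 -0.04 [0.484  0.2312 0.1655] [0.3594 0.4184 2.3241 3.3456 0.4053 1.4608]
0.8 0.12 0.05 [0.4619 0.3184 0.1655] [0.5929 0.4466 2.2425 3.8175 0.3983 1.1797]
0.8 0.16 -0.04 [0.4562 0.2241 0.1933] [0.3691 0.3245 2.3581 3.3989 0.3479 1.413 ]
0.8 0.16 0.05 [0.4341 0.3114 0.1933] [0.6192 0.3614 2.2736 3.9545 0.3666 1.0572]
1.0 0.12 -0.04 [0.465  0.2264 0.1504] [0.3775 0.5498 2.4798 3.2822 0.889  1.5522]
1.0 0.12 0.05 [0.4429 0.3136 0.1504] [0.6415 0.5563 2.3818 3.6014 0.8145 1.464 ]
1.0 0.16 -0.04 [0.4324 0.2181 0.172 ] [0.3932 0.4749 2.5402 3.3011 0.875  1.547 ]
1.0 0.16 0.05 [0.4103 0.3054 0.172 ] [0.6818 0.4853 2.4334 3.6566 0.8013 1.441 ]
```

```bash
python3 - <<'E'
from h import *
from station import env
import pickle
phi=.248; pt=np.array([.5374,.286,.0603]); W=orient(phi,.4); rv=Rot.from_matrix(W).as_rotvec()
env.close(); sh=[]
for i,off in enumerate((-.04,.05)):
    tcp=pt-.16*W[:,0]-.03*W[:,1]+off*W[:,2]
    env.move_ptp(tcp,rv) if i==0 else env.move_l(tcp)
    s=env.read_state(); im=env.capture("wrist"); sh.append((s,im)); print(s["t"],s["tcp_pos"],s["force"],s["gripper_width"])
    for c in("blue","pink","yellow"):
        print(c,[(b[0].round(1),b[1],b[2]) for b in blobs(im,c,(150,60,560,360),15)[0]])
pickle.dump(sh,open("sh.pkl","wb"))
cv2.imwrite("pics/w.png",np.vstack([im[60:330,100:540,::-1] for _,im in sh]))
E
```

```text
4.7417 [0.5139 0.2383 0.2193] [ 0.7357  0.1114 -0.5386] 0.0005995830845670205
blue [(array([328.7, 165.8]), array([316, 154,  26,  24]), np.int32(507)), (array([489.2, 250.2]), array([481, 243,  17,  15]), np.int32(184)), (array([151.2, 266.7]), array([150, 260,   4,  15]), np.int32(44)), (array([422.5, 333.6]), array([414, 327,  18,  14]), np.int32(208))]
pink [(array([382.2, 146.5]), array([371, 143,  21,   8]), np.int32(104)), (array([156.4, 240. ]), array([150, 235,  13,  11]), np.int32(108)), (array([513.6, 249.7]), array([509, 248,  11,   5]), np.int32(40)), (array([151.8, 255.5]), array([150, 253,   6,   6]), np.int32(26))]
yellow [(array([359.1, 161.9]), array([349, 158,  22,   9]), np.int32(156)), (array([502.8, 249.6]), array([500, 247,   8,   6]), np.int32(38))]
5.5417 [0.4915 0.3255 0.2192] [0.216  0.3158 0.8826] 0.0006641409816395612
blue [(array([238.3, 166.9]), array([226, 156,  26,  23]), np.int32(458)), (array([432.6, 253.8]), array([423, 247,  20,  15]), np.int32(232))]
pink [(array([297.4, 146.3]), array([286, 143,  21,   8]), np.int32(107)), (array([465.4, 254.3]), array([458, 251,  14,   8]), np.int32(66))]
yellow [(array([269.4, 162.7]), array([258, 158,  24,  10]), np.int32(174)), (array([449.7, 253.2]), array([445, 250,  11,   7]), np.int32(55))]
```

View pics/w.png

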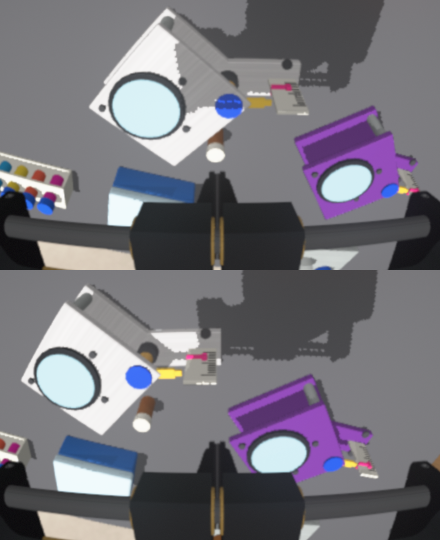

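```bash
python3 - <<'E'
from h import *
from station import env
import pickle
sh=pickle.load(open("sh.pkl","rb")); cw=env.calibration("wrist")
near=[dict(blue=(329,166),pink=(382,146),yellow=(359,162)),dict(blue=(238,167),pink=(297,146),yellow=(269,163))]
pts={}
for k,(s,im) in enumerate(sh):
    for c in("blue","pink","yellow"):
        x,y=near[k][c]; roi=(x-22,y-18,x+22,y+18); bl,m=blobs(im,c,roi,15)
        b=max(bl,key=lambda b:b[2]); 
        ys,xs=np.nonzero(m); xs=xs+roi[0]; ys=ys+roi[1]
        L=xs<=b[1][0]+1; R=xs>=b[1][0]+b[1][2]-2
        for n,p in(("c",b[0]),("L",(b[1][0]-.5,ys[L].mean())),("R",(b[1][0]+b[1][2]-.5,ys[R].mean()))):
            pts.setdefault(c+n,[]).append(ray(cw,p,s))
res={k:meet(v) for k,v in pts.items()}
for k,(x,e) in res.items(): print(k,x,np.round(e[0],4))
pad=res["bluec"][0]
for phi in(.2,.25,.3):
  my=np.array([-np.sin(phi),np.cos(phi),0]);mx=np.array([np.cos(phi),np.sin(phi),0])
  print(phi,{k:(((v[0]-pad)@mx).round(4),((v[0]-pad)@my).round(4)) for k,v in res.items()})
for s,im in [sh[1]]:
    cv2.imwrite("pics/c2.png",cv2.resize(np.hstack([sh[0][1][125:185,335:405],im[125:185,250:320]])[:,:,::-1],None,fx=5,fy=5,interpolation=cv2.INTER_NEAREST))
E
```

```text
bluec [0.5453 0.2591 0.0661] 0.0
blueL [0.5468 0.2462 0.0674] 0.0007
blueR [0.5448 0.2722 0.0637] 0.0009
pinkc [0.526  0.3141 0.0359] 0.0001
pinkL [0.5296 0.302  0.0352] 0.0
pinkR [0.5227 0.3232 0.038 ] 0.0002
yellowc [0.5379 0.289  0.0589] 0.0002
yellowL [0.5355 0.2768 0.0614] 0.0001
yellowR [0.5362 0.301  0.0571] 0.0001
0.2 {'bluec': (np.float64(0.0), np.float64(0.0)), 'blueL': (np.float64(-0.0011), np.float64(-0.013)), 'blueR': (np.float64(0.0021), np.float64(0.013)), 'pinkc': (np.float64(-0.008), np.float64(0.0578)), 'pinkL': (np.float64(-0.0068), np.float64(0.0452)), 'pinkR': (np.float64(-0.0094), np.float64(0.0674)), 'yellowc': (np.float64(-0.0013), np.float64(0.0308)), 'yellowL': (np.float64(-0.006), np.float64(0.0193)), 'yellowR': (np.float64(-0.0006), np.float64(0.0429))}
0.25 {'bluec': (np.float64(0.0), np.float64(0.0)), 'blueL': (np.float64(-0.0017), np.float64(-0.0129)), 'blueR': (np.float64(0.0027), np.float64(0.0129)), 'pinkc': (np.float64(-0.0051), np.float64(0.0581)), 'pinkL': (np.float64(-0.0046), np.float64(0.0455)), 'pinkR': (np.float64(-0.006), np.float64(0.0678)), 'yellowc': (np.float64(0.0002), np.float64(0.0308)), 'yellowL': (np.float64(-0.0051), np.float64(0.0196)), 'yellowR': (np.float64(0.0015), np.float64(0.0428))}
0.3 {'bluec': (np.float64(0.0), np.float64(0.0)), 'blueL': (np.float64(-0.0023), np.float64(-0.0128)), 'blueR': (np.float64(0.0034), np.float64(0.0127)), 'pinkc': (np.float64(-0.0022), np.float64(0.0583)), 'pinkL': (np.float64(-0.0023), np.float64(0.0456)), 'pinkR': (np.float64(-0.0026), np.float64(0.068)), 'yellowc': (np.float64(0.0017), np.float64(0.0307)), 'yellowL': (np.float64(-0.0041), np.float64(0.0198)), 'yellowR': (np.float64(0.0037), np.float64(0.0427))}
```

View pics/c2.png

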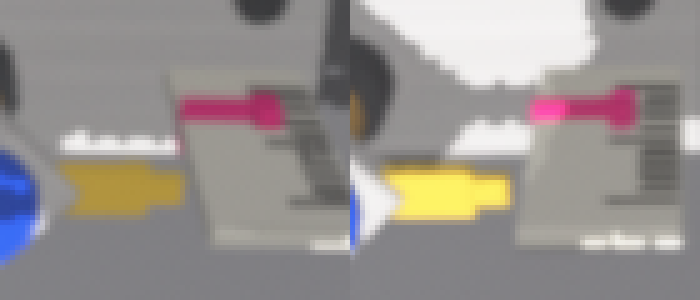

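Wrist crops show yellow pointer tip at (370.5,162) / (281.5,162.5) and mark tip at (370.5,146) / (285.5,146). The view is steep, so the mark height is uncertain: wrist views give about 22 mm below the pointer, top+side about 26 mm. I need a lower, more sideways look.

```bash
python3 - <<'E'
from h import *
from station import env
pt=np.array([.537,.301,.05]); phi=.25
for tilt in(.6,.7,.8,.9,1.0):
  for dist in(.14,.18):
   for ty in(-.03,.02):
    for off in(-.06,.06):
      W=orient(phi,tilt); tcp=pt-dist*W[:,0]-ty*W[:,1]+off*W[:,2]
      q=env.solve_ik(tcp,Rot.from_matrix(W).as_rotvec())
      if q is not None: print(tilt,dist,ty,off,tcp,np.array(q))
print(env.read_state()["joint_positions"])
E
```

```text
0.6 0.14 -0.03 -0.06 [0.4513 0.2172 0.1486] [0.3425 0.3825 2.3085 3.4831 0.1563 1.3095]
0.6 0.18 -0.03 -0.06 [0.4294 0.2116 0.1816] [0.3487 0.2821 2.321  3.8966 0.0813 0.899 ]
0.6 0.18 0.02 -0.06 [0.4694 0.2218 0.2099] [ 0.3379  0.2689  2.2022 -0.6022  0.0876 -0.8978]
0.6 0.18 0.02 0.06 [0.4397 0.3381 0.2099] [ 0.6299  0.3269  2.1007 -0.9677  0.257  -0.3005]
0.7 0.14 -0.03 -0.06 [0.4422 0.2149 0.1378] [0.3506 0.4282 2.3962 3.3144 0.3856 1.4875]
0.7 0.14 -0.03 0.06 [0.4125 0.3311 0.1378] [0.6761 0.4638 2.2744 3.9801 0.3662 1.1006]
0.7 0.14 0.02 -0.06 [0.4793 0.2243 0.17  ] [0.3401 0.3755 2.2821 3.4086 0.2216 1.379 ]
0.7 0.18 -0.03 -0.06 [0.4173 0.2085 0.1683] [0.359  0.3242 2.4211 3.3745 0.3086 1.432 ]
0.7 0.18 -0.03 0.06 [0.3876 0.3248 0.1683] [0.7055 0.3742 2.2958 4.1774 0.3357 0.919 ]
0.7 0.18 0.02 -0.06 [0.4543 0.218  0.2006] [0.3469 0.2794 2.3037 3.5647 0.1524 1.2262]
0.8 0.14 -0.03 -0.06 [0.4343 0.2128 0.126 ] [0.3592 0.5035 2.4798 3.2724 0.6429 1.5421]
0.8 0.14 -0.03 0.06 [0.4046 0.3291 0.126 ] [0.7061 0.5221 2.3453 3.7738 0.5641 1.3459]
0.8 0.14 0.02 -0.06 [0.468  0.2215 0.161
[... 1222 characters left out ...]
0.3772 0.7588 2.6245 3.2547 1.24   1.6029]
1.0 0.14 -0.03 0.06 [0.3923 0.326  0.1004] [0.7646 0.7047 2.459  3.6494 1.0193 1.5836]
1.0 0.14 0.02 -0.06 [0.4482 0.2164 0.1425] [0.3653 0.5788 2.5345 3.2591 0.9719 1.5669]
1.0 0.14 0.02 0.06 [0.4185 0.3327 0.1425] [0.7267 0.5782 2.3898 3.6823 0.8482 1.465 ]
1.0 0.18 -0.03 -0.06 [0.3894 0.2014 0.122 ] [0.3957 0.7181 2.7027 3.2696 1.2766 1.6126]
1.0 0.18 -0.03 0.06 [0.3597 0.3177 0.122 ] [0.8197 0.645  2.5135 3.7056 1.0143 1.5816]
1.0 0.18 0.02 -0.06 [0.4156 0.2081 0.1641] [0.3804 0.5066 2.5973 3.2754 0.9626 1.5648]
1.0 0.18 0.02 0.06 [0.3859 0.3243 0.1641] [0.7748 0.5091 2.4387 3.7459 0.8361 1.4404]
[ 0.5159  0.3649  1.9074 -0.2204  0.4926 -1.1278]
```

```bash
python3 - <<'E'
from h import *
from station import env
import pickle
phi=.25; pt=np.array([.537,.301,.05]); W=orient(phi,.9); rv=Rot.from_matrix(W).as_rotvec(); cw=env.calibration("wrist")
s=env.read_state(); env.move_l(s["tcp_pos"]+[-.03,-.03,.1],max_speed=.2)
sh=[]
for i,off in enumerate((-.06,-.01)):
    tcp=pt-.18*W[:,0]-.02*W[:,1]+off*W[:,2]
    env.move_ptp(tcp,rv) if i==0 else env.move_l(tcp)
    s=env.read_state(); im=env.capture("wrist"); sh.append((s,im)); print(s["t"],s["tcp_pos"],s["force"])
    for c in("blue","pink","yellow"):
        print(c,[(b[0].round(1),b[1],b[2]) for b in blobs(im,c,(150,60,560,360),15)[0]])
pickle.dump(sh,open("sh2.pkl","wb"))
cv2.imwrite("pics/w2.png",np.vstack([im[60:330,100:540,::-1] for _,im in sh]))
E
```

```text
9.1667 [0.4274 0.2112 0.1776] [-0.3419  0.1209 -0.5709]
blue [(array([332.6, 181.6]), array([320, 175,  26,  14]), np.int32(278)), (array([473.7, 219.9]), array([466, 216,  16,   8]), np.int32(91)), (array([151.5, 222.6]), array([150, 218,   5,  10]), np.int32(38)), (array([165.2, 224.3]), array([159, 219,  14,  11]), np.int32(128)), (array([410.5, 251.8]), array([403, 242,  16,  21]), np.int32(290))]
pink [(array([385.7, 153.2]), array([374, 149,  21,  10]), np.int32(127)), (array([169.1, 198.5]), array([163, 191,  13,  16]), np.int32(154)), (array([166. , 215.2]), array([161, 212,  11,   7]), np.int32(64)), (array([498.4, 217.8]), array([493, 215,  10,   7]), np.int32(38))]
yellow [(array([361.2, 175.1]), array([351, 172,  22,   7]), np.int32(119)), (array([486.7, 217.2]), array([484, 216,   7,   4]), np.int32(19))]
9.7 [0.4146 0.2597 0.1775] [0.1306 0.2843 1.0185]
blue [(array([557. ,  68.8]), array([554,  60,   6,  20]), np.int32(88)), (array([284.2, 181.8]), array([272, 176,  25,  13]), np.int32(265)), (array([445.9, 220.6]), array([438, 217,  17,   8]), np.int32(102)), (array([391.5, 252.2]), array([384, 242,  16,  22]), np.int32(297))]
pink [(array([340. , 152.7]), array([328, 148,  21,  10]), np.int32(116)), (array([473.5, 218.3]), array([468, 216,  10,   7]), np.int32(41))]
yellow [(array([313.1, 175.6]), array([302, 173,  23,   7]), np.int32(124)), (array([460.1, 217.6]), array([457, 216,   8,   4]), np.int32(28))]
```

View pics/w2.png

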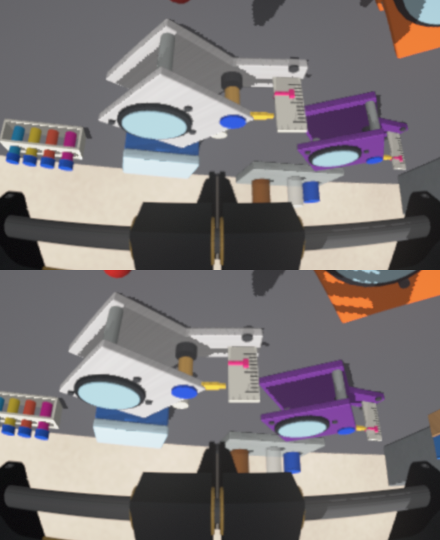

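```bash
python3 - <<'E'
from h import *
from station import env
import pickle
sh=pickle.load(open("sh.pkl","rb"))+pickle.load(open("sh2.pkl","rb")); cw=env.calibration("wrist")
near=[dict(blue=(329,166),pink=(382,146),yellow=(359,162)),dict(blue=(238,167),pink=(297,146),yellow=(269,163)),
 dict(blue=(333,182),pink=(386,153),yellow=(361,175)),dict(blue=(284,182),pink=(340,153),yellow=(313,175))]
pts={}
for k,(s,im) in enumerate(sh):
    for c in("blue","pink","yellow"):
        x,y=near[k][c]; roi=(x-22,y-14,x+22,y+14); bl,m=blobs(im,c,roi,15)
        b=max(bl,key=lambda b:b[2]); ys,xs=np.nonzero(m); xs=xs+roi[0]; ys=ys+roi[1]
        L=(xs<=b[1][0]+3)&(xs>=b[1][0]); R=(xs>=b[1][0]+b[1][2]-4)&(xs<b[1][0]+b[1][2])
        for n,p in(("c",b[0]),("L",(b[1][0]-.5,ys[L].mean())),("R",(b[1][0]+b[1][2]-.5,ys[R].mean()))):
            pts.setdefault(c+n,[]).append(ray(cw,p,s))
for k in("bluec","pinkL","pinkc","yellowc","yellowR"):
    v=pts[k]; print(k,*meet(v),"low pair",meet(v[2:])[0],"1+3",meet([v[0],v[2]])[0],"2+4",meet([v[1],v[3]])[0])
pad=meet(pts["bluec"])[0]
for phi in (.22,.25,.28):
    mx=np.array([np.cos(phi),np.sin(phi),0]); 
    for k in("bluec","pinkL","yellowR"):
        print(phi,k,"z where ray meets mount plane x=0 / x=-3mm",[[(o+d*((pad-o)@mx+e)/(d@mx))[2].round(4) for o,d in pts[k]] for e in(0,-.003)])
im=[cv2.resize(i[y-32:y+38,x-50:x+20],None,fx=5,fy=5,interpolation=cv2.INTER_NEAREST) for (s,i),(x,y) in zip(sh[2:],[(400,165),(355,165)])]
cv2.imwrite("pics/c3.png",np.hstack(im)[:,:,::-1])
E
```

```text
bluec [0.544  0.2587 0.0669] [np.float64(0.00015098921215788043), np.float64(0.0001991588009312754), np.float64(0.00021780578819199817), np.float64(0.00014584309354043166)] low pair [0.5459 0.2591 0.0661] 1+3 [0.5439 0.2585 0.0671] 2+4 [0.5439 0.2589 0.067 ]
pinkL [0.5294 0.3016 0.0343] [np.float64(0.0003205923531877777), np.float64(0.00013833837302037352), np.float64(0.0005800537087631816), np.float64(0.0001741285460681552)] low pair [0.5331 0.3028 0.0321] 1+3 [0.5293 0.3014 0.0347] 2+4 [0.5294 0.3017 0.0342]
pinkc [0.5258 0.3141 0.0346] [np.float64(6.421735332671629e-05), np.float64(0.0002728133936168873), np.float64(0.00017827198796765986), np.float64(0.0003861727885607779)] low pair [0.5288 0.3156 0.0326] 1+3 [0.5258 0.314  0.0346] 2+4 [0.5257 0.3142 0.0347]
yellowc [0.5368 0.2882 0.0595] [np.float64(0.0003176011195918434), np.float64(0.0004728100623551171), np.float64(0.00031306238282410496), np.float64(0.00047421814442762485)] low pair [0.5364 0.2878 0.0598] 1+3 [0.5366 0.2881 0.0594] 2+4 [0.537  0.2883 0.0596]
yellowR [0.5341 0.2999 0.0594] [np.float64(0.00028291131237505904),
[... 1462 characters left out ...]
), np.float64(0.0613), np.float64(0.0613)]]
0.28 bluec z where ray meets mount plane x=0 / x=-3mm [[np.float64(0.0668), np.float64(0.0668), np.float64(0.067), np.float64(0.0669)], [np.float64(0.0713), np.float64(0.0714), np.float64(0.0684), np.float64(0.0683)]]
0.28 pinkL z where ray meets mount plane x=0 / x=-3mm [[np.float64(0.0305), np.float64(0.0302), np.float64(0.0332), np.float64(0.0328)], [np.float64(0.0357), np.float64(0.0355), np.float64(0.035), np.float64(0.0346)]]
0.28 yellowR z where ray meets mount plane x=0 / x=-3mm [[np.float64(0.0617), np.float64(0.0622), np.float64(0.0604), np.float64(0.0604)], [np.float64(0.0663), np.float64(0.0669), np.float64(0.0619), np.float64(0.0619)]]
```

View pics/c3.png

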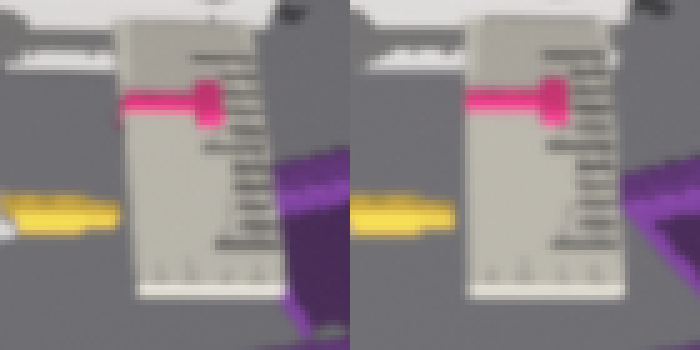

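Low view (upside down): mark centre lies 112 crop-px from the pointer, and the pointer lies 80 crop-px from the scale top. With 18 mm between the last two, the mark is about 25.2 mm down, matching the four-view triangulation (59.4−34.3 = 25.1 mm). Steep estimate of 22 mm dropped. Now to a position above the pad, then find contact in steps.

```bash
cat >> h.py <<'E'
PAD=np.array([.5445,.258,0]); PHI=.245
E
python3 - <<'E'
from h import *
from station import env
rv=Rot.from_matrix(orient(PHI,0)).as_rotvec()
s=env.read_state(); env.move_l(s["tcp_pos"]+[-.02,0,.1],max_speed=.2)
env.move_ptp(PAD+[0,0,.25],rv); env.move_l(PAD+[0,0,.100],max_speed=.12); env.dwell(.1)
s=env.read_state(); print(s["t"],s["tcp_pos"],s["force"],s["joint_positions"]); f0=s["force"][2]
im=env.capture("wrist"); cv2.imwrite("pics/w3.png",im[:,:,::-1])
for z in(.097,.095,.0935,.092,.0905):
    env.move_l(PAD+[0,0,z],max_speed=.02); fs=[]
    for _ in range(4): env.dwell(.02); fs.append(env.read_state()["force"][2]-f0)
    s=env.read_state(); print(z,s["tcp_pos"],np.mean(fs).round(2),s["t"])
im=env.capture("wrist"); S=env.capture("side")
cv2.imwrite("pics/w4.png",np.vstack([im[40:340,120:520,::-1],cv2.resize(S[215:290,220:320],None,fx=4,fy=4)[:,:,::-1]]))
for n,i,roi in(("w",im,(150,40,560,360)),("s",S,(240,205,300,290))):
    for c in("pink","yellow"): print(n,c,[(b[0].round(1),b[1],b[2]) for b in blobs(i,c,roi,8)[0]])
E
```

```text
15.475 [0.5447 0.2581 0.1007] [ 0.2643 -0.136  -0.0272] [ 0.3329  0.6254  1.7456  0.      0.7694 -1.4829]
0.097 [0.5445 0.258  0.097 ] 0.26 15.8917
0.095 [0.5445 0.258  0.0949] 0.43 16.2083
0.0935 [0.5446 0.2581 0.0937] 2.51 16.525
0.092 [0.5446 0.2582 0.0921] 3.79 16.8417
0.0905 [0.5446 0.2581 0.0906] 4.67 17.1583
w pink [(array([397.6, 223.9]), array([381, 219,  33,  10]), np.int32(235))]
w yellow [(array([363.6, 241. ]), array([346, 234,  37,  16]), np.int32(437))]
s pink [(array([252.7, 268.1]), array([250, 265,   7,   7]), np.int32(23))]
s yellow [(array([257.5, 253.3]), array([255, 251,   6,   6]), np.int32(21))]
```

View pics/w4.png

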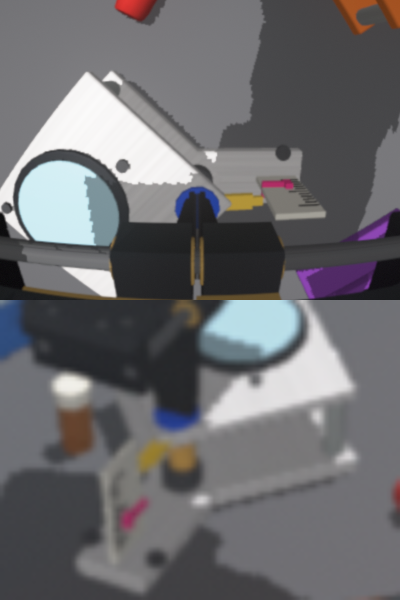

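Contact was felt at TCP z about 0.094 (tip 69 mm, as described). The fingers sit on the blue pad clear of the glass, pointer tip at wrist px ~(383,241), mark (381,224). Pressing further in steps, reading the pointer height by ray-plane.

```bash
cat >> h.py <<'E'
def tipz(env,im,st,P0):
    "height of pointer tip and mark tip: wrist rays cut with the vertical plane along mount y through P0"
    cw=env.calibration("wrist"); mx=np.array([np.cos(PHI),np.sin(PHI),0]); out={}
    for c,x0 in(("yellow",0),("pink",0)):
        b=max(blobs(im,c,(335,180,440,270),15)[0],key=lambda b:b[2]); _,m=blobs(im,c,(335,180,440,270))
        ys,xs=np.nonzero(m); xs+=335; ys+=180
        e=b[1][0]+b[1][2]-1 if c=="yellow" else b[1][0]; k=abs(xs-e)<4
        uv=(e+(.5 if c=="yellow" else -.5),ys[k].mean()); o,d=ray(cw,uv,st); p=o+d*((P0[c]-o)@mx)/(d@mx); out[c]=(np.array(uv),p)
    return out
P0=dict(yellow=np.array([.5341,.2999,0]),pink=np.array([.5294,.3016,0]))
E
python3 - <<'E'
from h import *
from station import env
im=cv2.imread("pics/w3.png")[:,:,::-1]; st=dict(env.read_state()); st["tcp_pos"]=np.array([.5447,.2581,.1004])
print("rest",tipz(env,im,st,P0))
for z in(.088,.0855,.0835):
    env.move_l(PAD+[0,0,z],max_speed=.03); env.dwell(.1)
    s=env.read_state(); im=env.capture("wrist"); print(s["t"],s["tcp_pos"],s["force"][2],tipz(env,im,s,P0))
    th=0
S=env.capture("side")
for c in("pink","yellow"): print(c,[(b[0].round(1),b[1],b[2]) for b in blobs(S,c,(240,205,300,290),8)[0]])
cv2.imwrite("pics/w5.png",np.hstack([cv2.resize(im[180:270,330:450],None,fx=4,fy=4,interpolation=0),cv2.resize(S[230:290,235:285],None,fx=6,fy=6)])[:,:,::-1])
E
```

```text
rest {'yellow': (array([381.5   , 238.1143]), array([0.5341, 0.2998, 0.0614])), 'pink': (array([378.5   , 221.5714]), array([0.5297, 0.3002, 0.0418]))}
17.6083 [0.5446 0.2582 0.0882] 5.744660421909825 {'yellow': (array([380.5   , 239.1143]), array([0.5343, 0.299 , 0.0506])), 'pink': (array([381.5   , 227.5758]), array([0.5297, 0.3003, 0.0408]))}
18.0083 [0.5446 0.2583 0.0858] 7.861192333155817 {'yellow': (array([379.5   , 238.1212]), array([0.5344, 0.2988, 0.0466])), 'pink': (array([382.5   , 229.8049]), array([0.5297, 0.3002, 0.0425]))}
18.4083 [0.5446 0.2582 0.0839] 7.705995465364831 {'yellow': (array([378.5   , 237.3871]), array([0.5345, 0.2983, 0.0435])), 'pink': (array([382.5   , 231.2051]), array([0.5299, 0.2997, 0.043 ]))}
pink [(array([252.7, 268.1]), array([250, 265,   7,   7]), np.int32(23))]
yellow [(array([258.2, 256.4]), array([256, 254,   6,   7]), np.int32(25))]
```

View pics/w5.png

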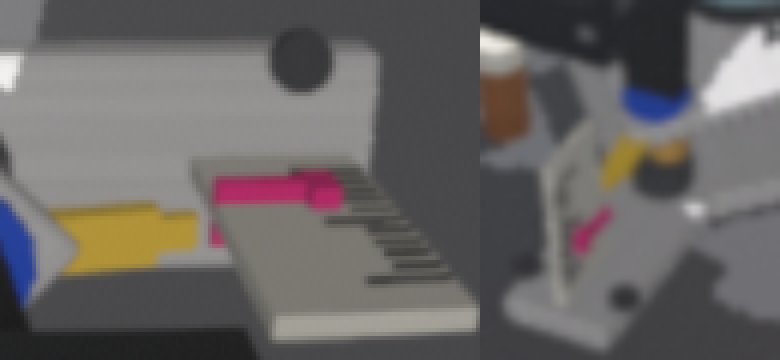

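Wrist crop: pointer tip at row ~237.7, and the mark's two tips either side of the scale at rows ~228 and ~238.7, midpoint ~233.4. At about 0.65 px/mm, roughly 6.5 mm remains. Side-camera shift (drop ≈17) and force (drop ≈18.5) agree, so TCP should end near 0.0803. Stopping a bit short first.

```bash
python3 - <<'E'
from h import *
from station import env
env.move_l(PAD+[0,0,.081],max_speed=.02); env.dwell(.1)
s=env.read_state(); im=env.capture("wrist"); print(s["t"],s["tcp_pos"],s["force"][2],tipz(env,im,s,P0))
print("w pink",[(b[0].round(1),b[1],b[2]) for b in blobs(im,"pink",(370,200,440,270),2)[0]])
S=env.capture("side")
for c in("pink","yellow"): print(c,[(b[0].round(1),b[1],b[2]) for b in blobs(S,c,(240,205,300,290),8)[0]])
cv2.imwrite("pics/w6.png",np.hstack([cv2.resize(im[200:260,350:430],None,fx=6,fy=6,interpolation=0),cv2.resize(S[230:290,235:285],None,fx=6,fy=6)])[:,:,::-1])
E
```

```text
18.8833 [0.5446 0.2582 0.0815] 9.768439427934107 {'yellow': (array([376.5   , 236.3871]), array([0.5348, 0.2972, 0.0393])), 'pink': (array([383.5   , 232.2105]), array([0.5298, 0.3   , 0.0422]))}
w pink [(array([400.4, 228.5]), array([384, 224,  33,  10]), np.int32(254)), (array([384.7, 240.5]), array([384, 238,   3,   5]), np.int32(11))]
pink [(array([252.7, 268.1]), array([250, 265,   7,   7]), np.int32(23))]
yellow [(array([258.3, 257.7]), array([256, 255,   6,   7]), np.int32(27))]
```

View pics/w6.png

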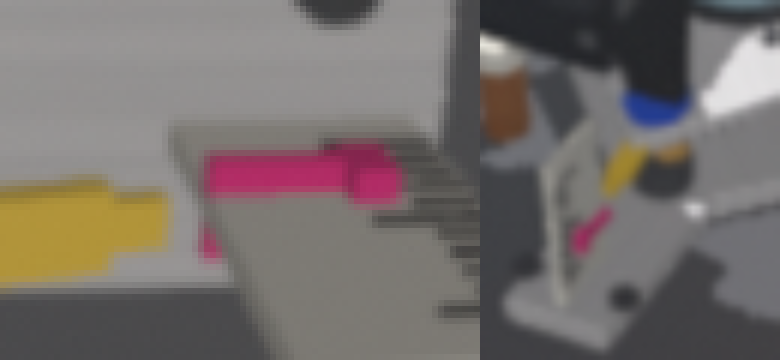

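Now TCP is 0.0815 and the pointer drop reads 22.1 mm. Pointer tip row is 236.7 and mark mid row 235.0, so about 2.8 mm remains.

```bash
python3 - <<'E'
from h import *
from station import env
env.move_l(PAD+[0,0,.0798],max_speed=.02); env.dwell(.15)
for _ in range(3):
    s=env.read_state(); im=env.capture("wrist"); r=tipz(env,im,s,P0); print(s["t"],s["tcp_pos"],s["force"][2],r["yellow"])
print("w pink",[(b[0].round(1),b[1],b[2]) for b in blobs(im,"pink",(370,200,440,270),2)[0]])
S=env.capture("side")
for c in("pink","yellow"): print(c,[(b[0].round(1),b[1],b[2]) for b in blobs(S,c,(240,205,300,290),8)[0]])
cv2.imwrite("pics/w7.png",np.hstack([cv2.resize(im[200:260,350:430],None,fx=6,fy=6,interpolation=0),cv2.resize(S[230:290,235:285],None,fx=6,fy=6)])[:,:,::-1])
E
```

```text
19.3833 [0.5446 0.2581 0.0804] 10.184951905275092 (array([376.5   , 235.3333]), array([0.5347, 0.2975, 0.0366]))
19.4333 [0.5446 0.2581 0.0803] 10.10691326496979 (array([376.5   , 235.3333]), array([0.5347, 0.2975, 0.0365]))
19.4833 [0.5446 0.2581 0.0804] 9.347094409069985 (array([376.5   , 235.3462]), array([0.5347, 0.2975, 0.0366]))
w pink [(array([401.3, 229.3]), array([384, 225,  34,  10]), np.int32(251)), (array([384.9, 241.1]), array([384, 239,   3,   5]), np.int32(12))]
pink [(array([252.7, 268.1]), array([250, 265,   7,   7]), np.int32(23))]
yellow [(array([258.4, 258. ]), array([256, 255,   7,   7]), np.int32(27))]
```

View pics/w7.png

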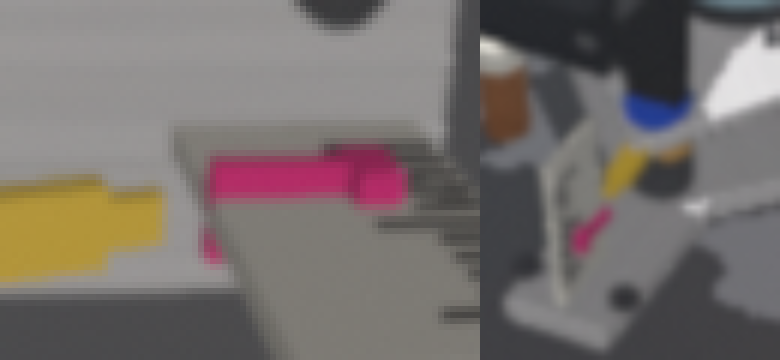

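About 24.8 mm down, with rows 217 (pointer) and 213 (mark) in the crop: some 0.5–1 mm short. Final 0.4 mm trim, hold, then release straight up.

```bash
python3 - <<'E'
from h import *
from station import env
env.move_l(PAD+[0,0,.0794],max_speed=.02); env.dwell(.6)
s=env.read_state(); im=env.capture("wrist"); print(s["t"],s["tcp_pos"],s["force"][2],tipz(env,im,s,P0)["yellow"])
env.dwell(.8); print(env.read_state()["t"])
env.move_l(PAD+[0,0,.100],max_speed=.04); env.dwell(.1)
s=env.read_state(); im2=env.capture("wrist"); print(s["t"],s["tcp_pos"],s["force"],tipz(env,im2,s,P0))
env.move_l(PAD+[0,0,.25],max_speed=.15); env.dwell(.5)
s=env.read_state(); S=env.capture("side"); print(s["t"],s["force"])
for c in("blue","pink","yellow"): print(c,[(b[0].round(1),b[1],b[2]) for b in blobs(S,c,(240,205,300,290),8)[0]])
cv2.imwrite("pics/w8.png",np.vstack([S[:,:,::-1],cv2.resize(im[200:260,350:430],None,fx=3,fy=3,interpolation=0)[:,:,::-1] if 0 else np.pad(cv2.resize(im[200:260,350:430],None,fx=3,fy=3,interpolation=0)[:,:,::-1],((0,0),(0,400),(0,0)))]))
E
```

```text
20.4333 [0.5446 0.2581 0.0799] 9.719675521164634 (array([375.5, 235.5]), array([0.5349, 0.2968, 0.0364]))
21.2833
22.05 [0.5443 0.2578 0.0996] [0.2408 0.071  0.8623] {'yellow': (array([382.5   , 239.5769]), array([0.534 , 0.3001, 0.0619])), 'pink': (array([378.5   , 223.2353]), array([0.5299, 0.2997, 0.0429]))}
23.75 [0.198  0.1446 0.044 ]
blue [(array([263.9, 241. ]), array([259, 237,  11,   8]), np.int32(68))]
pink [(array([252.8, 268.1]), array([251, 265,   6,   7]), np.int32(15))]
yellow [(array([257.8, 250.9]), array([255, 249,   7,   6]), np.int32(25))]
```

View pics/w8.png

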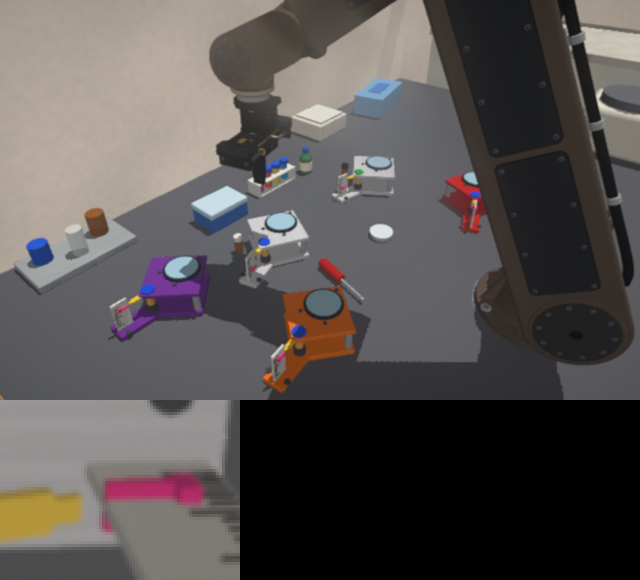

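The hold crop shows pointer tip row ~508 against mark mid row ~506 (3x crop), level within about 1 mm. After release, pad, pointer and mark are back at their original pixels and the other objects look unmoved.

```bash
python3 -c "
from station import env
env.finish_job(); print('done')"
```

```text
the job is handed in; nothing more can be done
done
```

I pressed the grey mount's blue pad straight down with the closed fingertips until the yellow pointer was level with the pink mark. I held it there for about 1.4 s, let it spring back, moved the arm up clear and handed the job in. The clock stood at about 23.8 s of the 40 s allowed.

**Level with the mark:** I measured the mark about 25.1 mm below the pointer's rest height, using four wrist views. During the hold the wrist camera read a drop of about 25.0 mm. The hold crop put the pointer within about 1 mm of the mark.

**Released state:** The pad, pointer and mark returned to their starting pixels within about 0.5 px in the side view, and the pointer read its rest height again. The last side picture shows the other objects where they were. The force on the tool was back near zero, and the highest I read on the pad was about 10 N.

**Checks that disagreed:**
- **Mark height:** The first steep wrist pair put the mark only about 22 mm down, so I dropped that reading after a low side look.
- **Pointer drop:** The press depth, worked out for flat, full-width fingertips, suggested about 3 mm more drop than the cameras and the force showed, so I followed the images.
- **Mirror edge:** The mirror's edge looked about 46 mm from the pad's centre, not the 34 mm given, which only left more room.

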